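# Free the seized turn bar of the bento carrier and load the small tier

### The arm

A 6-joint arm with a two-finger parallel gripper is mounted at the origin on the work surface. World frame = base frame: x ahead of the robot, y to its left, z up, the work surface at z = 0. Lengths are in m, angles in degrees, forces in N, time in s.
With the tool pointing down it reaches from about 0.35 to 0.925 m from the base axis. Payload 6.4 kg.
Tool frame: the origin (TCP) lies on the centre line of the jaws, within the pads' length; the fingertips stand 14 mm ahead of it and the grasp point (between the pads) lies 5 mm behind it; z points along the fingers, y is the direction in which the jaws open and shut (so a half turn about z gives the same grasp; the last joint's range is limited). The gripper opens to 94 mm and grips with 3 to 60 N. Pads are 16 mm wide; open, the fingers measure 119 mm over their backs; the gripper's body (75 mm by 177 mm) begins 78 mm behind the grasp point.
Start: joints at [59.696, 14.043, 89.255, -0, 76.702, -9.975], TCP at [0.226, 0.61, 0.219] pointing down, gripper open.
Joint ranges: [-179.41, 179.41], [-58.25, 129.5], [7.25, 145.43], [-54.29, 234.29], [11.92, 165.04], [-157.13, 157.13]. Speed limits (degrees/s): [147.25, 147.25, 180, 180, 180, 180].

### API

Orientations are given as a 3x3 rotation matrix whose columns are the frame's x, y, z axes.
In Python, from rig import telemetry, imaging, arm gives the robot as it stands.
- The arm moves only by the shell command python3 -m crank 'ROWS' [FORCE]. ROWS is JSON, a list of rows, each a list of 3 entries, a list of its own where there are three numbers: the opening, from 0 (shut) to 1 (fully open), then the shift along the tool's x, y, z in m, then the turn about the tool's z in degrees. A call has 1 to 8 rows; each row is the pose to reach, as a shift and turn from the pose measured when the call began, along the tool's axes at that moment; what a row does not reach only later rows make up. A row lasts 1/8 s, in which the tool goes at most 62.5 mm and 10.7 degrees, less where a joint would pass 70% of its speed; a pose out of reach is approached as far as the arm can. A call with a gripper value outside its range is refused whole. The fingers move at their own pace and stop on an object; FORCE is the grip in N (left out, the last holds). Time passes only in rows, so rows that repeat a pose let the fingers close. It gives the time, the measured TCP pose, the force and the opening at its end, in the units of the state.
- telemetry.state(): the state, without advancing time (a new reading comes with each control period).
- imaging.capture(name): name is "scene" or "top" or "wrist"; returns (picture, depth): 384x512x3 uint8, blue, green, red; 384x512 float32, m along the optical axis (not along the pixel's ray), 0 where there is no reading.
- imaging.get_calibration(name): a dict with "fx", "fy", "cx", "cy" (pixels), "distortion" ([k1, k2, p1, p2, k3] as OpenCV has them; the pictures are not rectified), "extrinsics" (4x4, takes a point from world to camera coordinates); the wrist camera has in their place "T_tool_cam" (4x4, takes a point from camera to tool coordinates, whose origin is the TCP and whose axes are the flange's). Camera axes: x right, y down, z forward; pixel columns grow to the right and rows downward; lengths in m; the calibration is good to about 2 mm. A picture is of the moment at which its call begins: read the wrist's pose just before it. get_calibration takes no time and is no camera call.
- arm.sign_off(): hands the job in, once; it reports no verdict.
The state is a dict: "time_s": time; "qpos": joint angles; "joint_vel": joint speeds; "effort": joint torques, N m; "tool_pos": TCP position; "orientation": TCP orientation; "wrist_force": force on the tool from outside, world axes, zero at the start; "wrist_torque": the same for the moment, N m; "width": finger opening in m.
Only numpy, scipy, OpenCV 4.12 (cv2) and the standard library are available. Lean on these libraries where they do the work, as an engineer would, in place of code of your own. Each camera call takes 0.05 s, during which the arm holds its last target.

### The job

The steel turn bar that locks the wooden bento carrier has seized: without forcing it or clamping it hard, rock it to and fro in small arcs until it breaks free, then turn it clockwise all the way, clear of the lid. Then slide the lid fully open, and set the small black bento tier upright on the floor of the carrier, keeping it level. Leave the bar clear, the lid open and the bowl, cruet, paddle and dish where they stand.

Things in the scene. Friction and masses are not known exactly. Their poses are not given: they have to be found in the camera images.
- carrier: Fixed wooden box; origin on the counter under the centre of its cavity; x away from the robot (yaw within 0.3), y left. Outside 150 (x) by 160 (y) by 56 high, walls 6, inner floor 8 mm above the counter. A solid block of the same height in front (x -135 to -75, y -45 to 45) carries the turn bar on an upright axis at x -105, y 0. Lid on top, z 56 to 62.
- turnbar (a joint): Angle, rad, positive clockwise from above; stays where left. At 0 the bar lies along the carrier's x: one half over the lid's edge, locking it, the other towards the robot. Seized: it swings only 0.3 rad either way (0.4 if pressed very hard); each swing past 0.22 on the other side (pause 0.1 s) loosens it a step; 3 to 6 alternate swings (it varies) free it. End stop at 1.6, along the lid's front.
- bar_axis (a point): Point on the turn bar's axis at its upper face, 86 mm above the counter. The steel bar is 104 long, 10 thick and 20 mm high (z 66 to 86), on a round hub 28 mm wide and 10 mm high, turning about its middle; it takes about 0.07 N m to turn (2 N at 40 mm). This point's x axis lies along the bar. Push it sideways; gripping it with over 25 N counts as clamping hard.
- bar_outer_end (a point): Middle of the upper edge of the bar's outer end (at angle 0 the end nearest the robot), 52 mm from the axis, 86 mm above the counter; moves with the bar. Free space on both sides of this half, above the block's top (56 mm).
- lid (a joint): Travel of the sliding lid in m: 0 shut, 0.14 fully open at its stop. Pale wood, 150 by 160 by 6 mm; slides towards the carrier's -y (right) on rails, cannot be lifted, stays where left, takes about 2 N to push. The turn bar blocks it through a small upright lug at its front edge until turned clear.
- lid_grip (a point): Middle of the top of the lid's dark wooden grip bar, 82 mm above the counter: the bar is 80 long along the carrier's x, 14 thick (y), and stands 20 mm above the lid. At lid travel 0 this point is at x 15, y 0 mm in the carrier's frame; it moves with the lid.
- small_tier: Loose small closed bento tier of black plastic, a box 90 (its x) by 56 (its y) by 40 mm high, 0.1 to 0.2 kg; origin at the centre of its underside. The smallest of the black tiers, standing alone on the left. The larger stack of black tiers at the back stays.
- bowl: Grey ceramic rice bowl, 110 mm wide and 60 mm high, loose bystander; origin under its centre.
- cruet: Glass cruet with a black twist cap, 56 mm wide and 92 mm high, loose bystander; origin under its centre.
- paddle: Flat wooden rice paddle, 200 mm long, 8 mm thick, lying on the right, loose bystander; origin at the underside near its middle.
- dish: White ceramic dish, 90 mm wide and 20 mm high, on the right, loose bystander.
Things that resemble listed ones, but are neither listed nor needed, are in the scene too. What is shaped like the small_tier but green, orange or purple is not meant.

How it is judged:
By the outcome, as a careful person would: the job done as asked, in the order asked, and still so for the second after the job is handed in, with the robot touching nothing.
It also fails if it takes over 72 s, if anything falls off the work surface, if the arm or the gripper's body presses on something with over 40 N, if the wrist force passes 120 N, or if a joint passes its speed limit or range.

## Working session

There is one attempt and no reset: what is moved stays moved. The work goes in short steps, Python scripts to look and compute and a shell command to move; the robot and the scene stay as the last step left them, time stands still between calls to the robot, and variables do not carry over. Pictures are saved under pics/ and viewed, and the job is handed in when it is done.

```bash
ls; mkdir -p pics; cat > h.py <<'E'
import numpy as np, cv2
from rig import telemetry, imaging, arm
def cam(name,st=None):
    c=imaging.get_calibration(name)
    K=np.array([[c['fx'],0,c['cx']],[0,c['fy'],c['cy']],[0,0,1.]]); D=np.array(c['distortion'],float)
    if 'extrinsics' in c: Twc=np.linalg.inv(np.array(c['extrinsics']))
    else:
        st=st or telemetry.state(); T=np.eye(4); T[:3,:3]=np.array(st['orientation']); T[:3,3]=st['tool_pos']
        Twc=T@np.array(c['T_tool_cam'])
    return K,D,Twc
def ray(cm,uv):
    K,D,T=cm
    p=cv2.undistortPoints(np.array(uv,float).reshape(-1,1,2),K,D).reshape(-1,2)
    d=np.c_[p,np.ones(len(p))]@T[:3,:3].T
    return T[:3,3],d
def onz(cm,uv,z):
    o,d=ray(cm,uv); s=(z-o[2])/d[:,2]; return o+d*s[:,None]
def bydepth(cm,uv,depth):
    o,d=ray(cm,uv); uv=np.array(uv).reshape(-1,2).astype(int)
    return o+d*depth[uv[:,1],uv[:,0]][:,None]
def proj(cm,P):
    K,D,T=cm; Ti=np.linalg.inv(T); r,_=cv2.Rodrigues(Ti[:3,:3])
    return cv2.projectPoints(np.array(P,float).reshape(-1,1,3),r,Ti[:3,3],K,D)[0].reshape(-1,2)
def tool(P,st=None):
    "world displacement of target P from TCP in tool axes"
    st=st or telemetry.state(); return np.array(st['orientation']).T@(np.array(P)-np.array(st['tool_pos']))
E
python3 - <<'E'
from h import *
s=telemetry.state(); print(s)
for n in('scene','top','wrist'):
    im,d=imaging.capture(n); cv2.imwrite(f'pics/{n}0.png',im); np.savez(f'pics/{n}0.npz',im=im,d=d)
    print(n,cam(n)[2].round(3).tolist(), imaging.get_calibration(n)['fx'])
E
```

```text
pics
{'time_s': 0.0, 'qpos': array([ 5.96968557e+01,  1.40810155e+01,  8.93231897e+01, -2.34556724e-03,
        7.67009447e+01, -9.97464525e+00]), 'joint_vel': array([-0.03916723,  0.03185115,  0.01350583,  0.07448532,  0.04998821,
       -0.05997977]), 'effort': array([ 5.83944493e-04, -4.15803587e+01, -3.14620042e+01,  6.85188943e-02,
        3.29707959e-02, -8.49726212e-05]), 'tool_pos': array([0.22552275, 0.60902441, 0.21839613]), 'orientation': array([[-9.37719412e-01,  3.47392442e-01, -8.91605566e-04],
       [ 3.47393475e-01,  9.37718081e-01, -1.60456545e-03],
       [ 2.78660750e-04, -1.81437012e-03, -9.99998315e-01]]), 'wrist_force': array([ 0.34486852, -0.57688197, -0.04138735]), 'wrist_torque': array([0.00456406, 0.00611534, 0.01724309]), 'width': 0.09388418939126308}
scene [[0.743, 0.521, -0.421, 1.148], [0.67, -0.584, 0.459, -0.617], [-0.006, -0.623, -0.782, 1.268], [0.0, 0.0, 0.0, 1.0]] 429.99771124802567
top [[-0.016, -0.992, 0.127, 0.327], [-1.0, 0.017, 0.006, 0.073], [-0.008, -0.127, -0.992, 1.174], [0.0, 0.0, 0.0, 1.0]] 387.8520033756085
wrist [[0.347, 0.906, 0.241, 0.155], [0.938, -0.335, -0.089, 0.635], [-0.0, 0.257, -0.966, 0.383], [0.0, 0.0, 0.0, 1.0]] 289.1248494160076
```

View pics/scene0.png

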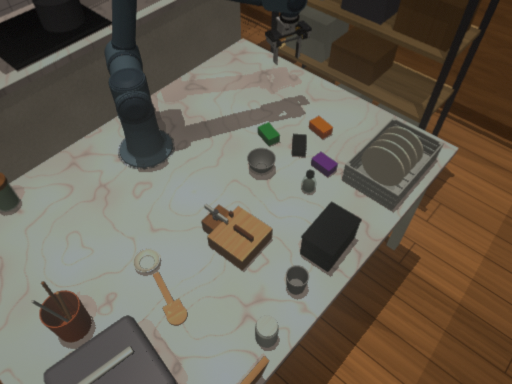

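View pics/top0.png

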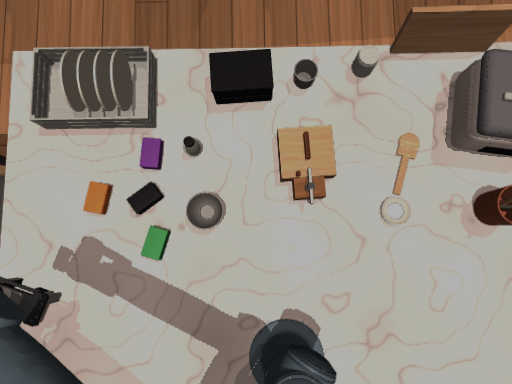

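View pics/wrist0.png

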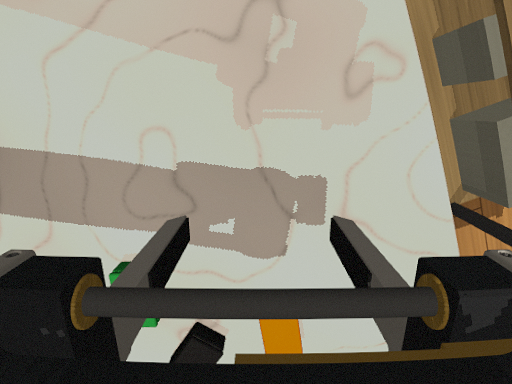

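Top view: carrier lid around (307,152), bar around (310,185), black small tier (145,198), bowl (206,210), cruet (192,145). Next I'll measure these.

```bash
python3 - <<'E'
from h import *
z=np.load('pics/top0.npz'); im,d=z['im'],z['d']; c=cam('top')
a=cv2.resize(im[110:220,255:365],None,fx=5,fy=5,interpolation=cv2.INTER_CUBIC); cv2.imwrite('pics/topcrop.png',a)
# world map
v,u=np.mgrid[0:384,0:512]; P=bydepth(c,np.c_[u.ravel(),v.ravel()],d).reshape(384,512,3); np.save('pics/P.npy',P)
sub=P[110:220,265:350]
def rect(m,n,zz):
    cs=cv2.findContours(m.astype(np.uint8),cv2.RETR_EXTERNAL,cv2.CHAIN_APPROX_NONE)[0]
    k=max(cs,key=cv2.contourArea); 
    W=onz(c,k.reshape(-1,2),zz)[:,:2]; r=cv2.minAreaRect((W*1000).astype(np.float32)); print(n,cv2.contourArea(k),r); return r
Z=P[:,:,2]; roi=np.zeros((384,512),bool); roi[110:220,265:350]=1
print('lid z',np.median(P[140:150,285:297,2]),'block',P[192:196,296:302,2].mean())
rect(roi&(Z>.045)&(Z<.075),'all',.059)
rect(roi&(Z>.035),'all2',.059)
rect(roi&(Z>.059)&(P[:,:,0]>0),'lid',.062)
hsv=cv2.cvtColor(im,cv2.COLOR_BGR2HSV)
print(im[150,290],im[190,300],im[145,307],im[185,311])
roi[:]=0; roi[170:230,115:175]=1
rect(roi&(hsv[:,:,2]<70)&(Z>.03),'tier',.04); rect(roi&(hsv[:,:,2]<60),'tier',.04); print('tierz',P[195:200,142:148,2].mean())
for n,b in dict(bowl=(190,228,184,230),cruet=(130,160,182,204),paddle=(130,196,392,422),dish=(194,226,378,412)).items():
    m=np.zeros((384,512),bool); m[b[0]:b[1],b[2]:b[3]]=1; m&=Z>.006; q=P[m]; print(n,q.min(0).round(3),q.max(0).round(3))
E
```

```text
lid z 0.06157841022827382 block 0.055130137036026344
all 3164.0 ((561.4882202148438, -69.9873275756836), (211.73793029785156, 161.1288299560547), 3.1636884212493896)
all2 3374.0 ((552.4762573242188, -69.96980285644531), (229.68304443359375, 161.97174072265625), 3.102587938308716)
lid 2739.0 ((551.868896484375, -69.58853149414062), (229.06646728515625, 161.52517700195312), 3.128504514694214)
[ 97 139 175] [ 52  81 129] [31 45 82] [71 72 78]
tier 525.5 ((465.0964050292969, 410.416259765625), (55.92716598510742, 89.77354431152344), 36.812923431396484)
tier 594.0 ((463.7764892578125, 407.54693603515625), (61.16067886352539, 91.51815032958984), 36.39619827270508)
tierz 0.039043985161229436
bowl [0.327 0.073 0.006] [0.476 0.284 1.174]
cruet [0.327 0.073 0.007] [0.669 0.299 1.174]
paddle [ 0.327 -0.422  0.006] [0.655 0.073 1.174]
dish [ 0.327 -0.379  0.006] [0.466 0.073 1.174]
```

View pics/topcrop.png

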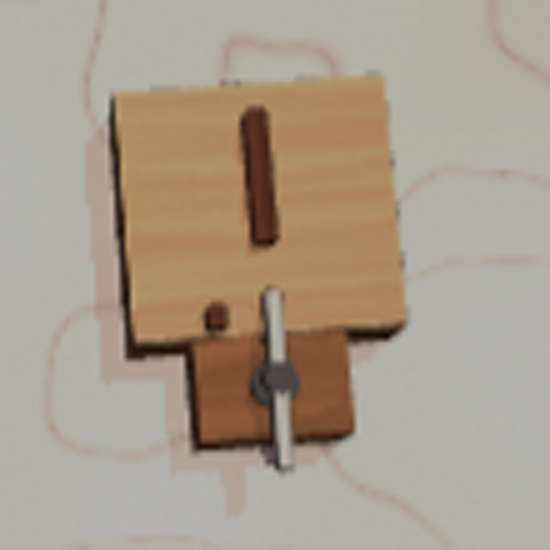

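The crop shows the lid's corners at (113,95), (383,75), (407,325) and (135,347), the bar from (271,290) to (286,465) with its hub at (276,382), and the lug at (216,318).

```bash
python3 - <<'E'
from h import *
c=cam('top'); f=lambda q:np.array(q,float)/5+[255,110]-0.4
L=onz(c,f([[113,95],[383,75],[407,325],[135,347]]),.062); print('lid',L.round(4).tolist(),L.mean(0))
for i in range(4): e=L[(i+1)%4]-L[i]; print(np.linalg.norm(e),np.degrees(np.arctan2(e[1],e[0])))
B=onz(c,f([[271,290],[286,465],[276,382]]),.086); print('bar',B.round(4).tolist(),np.degrees(np.arctan2(*(B[0]-B[1])[[1,0]])),np.linalg.norm(B[0]-B[1]))
G=onz(c,f([[254,110],[263,242]]),.082); print('grip',G.round(4).tolist(),G.mean(0),np.degrees(np.arctan2(*(G[0]-G[1])[[1,0]])))
P=np.load('pics/P.npy')
for n,b in dict(bowl=(190,228,184,230),cruet=(130,160,182,204),paddle=(130,196,392,422),dish=(194,226,378,412)).items():
    q=P[b[0]:b[1],b[2]:b[3]].reshape(-1,3); q=q[(q[:,2]>.006)&(q[:,2]<.2)]; print(n,q.min(0).round(3),q.max(0).round(3))
E
```

```text
lid [[0.6599, 0.0152, 0.062], [0.669, -0.1442, 0.062], [0.5193, -0.1521, 0.062], [0.5091, 0.0058, 0.062]] [ 0.58931754 -0.0688316   0.062     ]
0.15959968068729358 -86.72290397544809
0.1498645070852791 -176.94156753032837
0.15826469286162959 93.69774850215876
0.1510272975798341 3.5681951679286987
bar [[0.5367, -0.0709, 0.086], [0.4365, -0.0761, 0.086], [0.4838, -0.072, 0.086]] 2.9388531751844784 0.1003755869979975
grip [[0.6434, -0.0651, 0.082], [0.5655, -0.0678, 0.082]] [ 0.60447959 -0.06642009  0.082     ] 2.0054023472965246
bowl [0.374 0.166 0.006] [0.476 0.284 0.067]
cruet [0.594 0.245 0.007] [0.669 0.299 0.095]
paddle [ 0.466 -0.422  0.006] [ 0.655 -0.33   0.016]
dish [ 0.375 -0.379  0.006] [ 0.466 -0.291  0.025]
```

Geometry checks out: lid 150×160, yaw about 3.3°, bar and grip within 2–3 mm of where the carrier pose predicts them. Next I'll move above the outer half of the bar.

```bash
cat >> h.py <<'E'
def yaw(st=None):
    st=st or telemetry.state(); R=np.array(st['orientation']); return np.degrees(np.arctan2(R[1,1],R[0,1]))
def plan(P,yw,st=None):
    st=st or telemetry.state(); t=tool(P,st); dy=(yw-yaw(st)+180)%360-180
    print('shift',t.round(4).tolist(),'turn(tool z)',round(-dy,2))
E
python3 - <<'E'
from h import *
plan([.4456,-.0764,.18],93.2)
E
```

```text
shift [-0.4445, -0.5664, 0.0393] turn(tool z) -23.53
```

```bash
python3 -m crank '[[0.35,[-0.4445,-0.5664,0.02],-23.5],[0.35,[-0.4445,-0.5664,0.02],-23.5],[0.35,[-0.4445,-0.5664,0.02],-23.5],[0.35,[-0.4445,-0.5664,0.02],-23.5],[0.35,[-0.4445,-0.5664,0.02],-23.5],[0.35,[-0.4445,-0.5664,0.02],-23.5],[0.35,[-0.4445,-0.5664,0.02],-23.5],[0.35,[-0.4445,-0.5664,0.02],-23.5]]' 5
python3 - <<'E'
from h import *
plan([.4456,-.0764,.18],93.2)
E
```

```text
time_s: 1.15
tool_pos: [0.3783, 0.1323, 0.2055]
orientation: [[-0.998, -0.056, 0.0], [-0.056, 0.998, -0.001], [-0.0, -0.001, -1.0]]
wrist_force: [1.0, 0.5, 0.8]
width: 0.0325
shift [-0.0556, -0.2121, 0.0258] turn(tool z) -0.01
```

```bash
python3 -m crank '[[0.35,[-0.0556,-0.2121,0.026],0],[0.35,[-0.0556,-0.2121,0.026],0],[0.35,[-0.0556,-0.2121,0.026],0],[0.35,[-0.0556,-0.2121,0.026],0],[0.35,[-0.0556,-0.2121,0.026],0],[0.35,[-0.0556,-0.2121,0.026],0]]'
python3 - <<'E'
from h import *
s=telemetry.state(); im,d=imaging.capture('wrist'); cv2.imwrite('pics/w1.png',im); np.savez('pics/w1.npz',im=im,d=d)
print(s['tool_pos'],yaw(s))
c=cam('wrist',s)
A=np.array([.4855,-.0742,.086]); u=np.array([np.cos(.056),np.sin(.056),0])
print(proj(c,[A,A-.052*u,A+.052*u]))
E
```

```text
time_s: 1.9
tool_pos: [0.4452, -0.0757, 0.1795]
orientation: [[-0.998, -0.056, -0.0], [-0.056, 0.998, -0.001], [0.0, -0.001, -1.0]]
wrist_force: [0.2, -0.4, -0.4]
width: 0.0328
[ 0.4452101  -0.07571007  0.17952363] 93.20723558899186
[[258.34377813 236.25480321]
 [258.32578633 183.94963325]
 [258.3633816  283.28451559]]
```

View pics/w1.png

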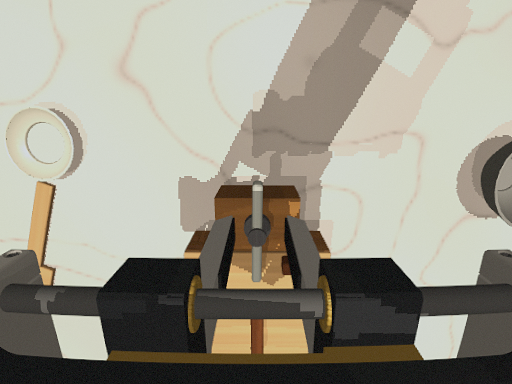

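The wrist view shows the bar from (257,184) to (257,282), matching the projection to about 1 px and centred between the fingers. Descending.

```bash
python3 -m crank '[[0.35,[0,-0.0005,0.05],0],[0.35,[0,-0.0005,0.08],0],[0.35,[0,-0.0005,0.098],0],[0.35,[0,-0.0005,0.098],0],[0.16,[0,-0.0005,0.098],0],[0.16,[0,-0.0005,0.098],0],[0.16,[0,-0.0005,0.098],0]]' 4
python3 - <<'E'
from h import *
A=np.array([.4855,-.0742,.0812])
s=telemetry.state()
print(s['wrist_force'],s['wrist_torque'])
for t in(-.36,-.31,-.2,-.1,.1,.2,.31,.36):  # positive clockwise
    a=np.pi+.056-t; P=A+.04*np.array([np.cos(a),np.sin(a),0]); print(t,end=' '); plan(P,93.2-np.degrees(t),s)
E
```

```text
time_s: 2.82
tool_pos: [0.4458, -0.0761, 0.0825]
orientation: [[-0.998, -0.057, 0.001], [-0.057, 0.998, -0.001], [-0.001, -0.002, -1.0]]
wrist_force: [-0.7, -0.3, -0.1]
width: 0.0154
[-0.66236661 -0.34352199 -0.05708496] [ 0.0374025  -0.03739926  0.01432243]
-0.36 shift [-0.0023, -0.0144, 0.0013] turn(tool z) -20.56
-0.31 shift [-0.0016, -0.0125, 0.0013] turn(tool z) -17.69
-0.2 shift [-0.0005, -0.0083, 0.0013] turn(tool z) -11.39
-0.1 shift [0.0001, -0.0043, 0.0013] turn(tool z) -5.66
0.1 shift [0.0001, 0.0037, 0.0013] turn(tool z) 5.8
0.2 shift [-0.0005, 0.0076, 0.0013] turn(tool z) 11.53
0.31 shift [-0.0017, 0.0119, 0.0013] turn(tool z) 17.83
0.36 shift [-0.0023, 0.0138, 0.0013] turn(tool z) 20.7
```

```bash
python3 -m crank '[[0.16,[0.0,0.0037,0.001],5.8],[0.16,[-0.0005,0.0076,0.001],11.5],[0.16,[-0.0017,0.0119,0.001],17.8],[0.16,[-0.002,0.0127,0.001],19],[0.16,[-0.002,0.0127,0.001],19],[0.16,[-0.002,0.0127,0.001],19]]' 4
cat > bar.py <<'E'
from h import *
A=np.array([.4855,-.0742,.0812])
import sys
s=telemetry.state(); v=np.array(s['tool_pos'])-A
print('tool ang about axis',np.pi-(np.arctan2(v[1],v[0])%(2*np.pi))+.056,'r',np.hypot(*v[:2]),'yaw ang',np.radians(93.2-yaw(s)),s['wrist_force'].round(2),s['wrist_torque'].round(3))
for t in map(float,sys.argv[1:]):
    a=np.pi+.056-t; P=A+.04*np.array([np.cos(a),np.sin(a),0]); print(t,end=' '); plan(P,93.2-np.degrees(t),s)
E
python3 bar.py .1 0 -.1 -.2 -.31 -.33
python3 - <<'E'
from h import *
im,d=imaging.capture('wrist'); cv2.imwrite('pics/w2.png',im)
im,d=imaging.capture('top'); cv2.imwrite('pics/t2.png',cv2.resize(im[150:220,270:350],None,fx=7,fy=7,interpolation=cv2.INTER_CUBIC))
E
```

```text
time_s: 3.58
tool_pos: [0.4474, -0.0638, 0.0818]
orientation: [[-0.963, 0.27, 0.002], [0.27, 0.963, -0.002], [-0.003, -0.002, -1.0]]
wrist_force: [0.4, -2.5, 1.0]
width: 0.0148
tool ang about axis 0.3229693508704687 r 0.03948244599555039 yaw ang 0.3297067235493037 [ 0.37 -2.53  0.97] [-0.508 -0.137  0.025]
0.1 shift [-0.0005, -0.0088, 0.0006] turn(tool z) -13.16
0.0 shift [-0.0016, -0.0127, 0.0006] turn(tool z) -18.89
-0.1 shift [-0.0031, -0.0164, 0.0006] turn(tool z) -24.62
-0.2 shift [-0.005, -0.0199, 0.0006] turn(tool z) -30.35
-0.31 shift [-0.0074, -0.0236, 0.0006] turn(tool z) -36.65
-0.33 shift [-0.0079, -0.0242, 0.0006] turn(tool z) -37.8
```

View pics/w2.png

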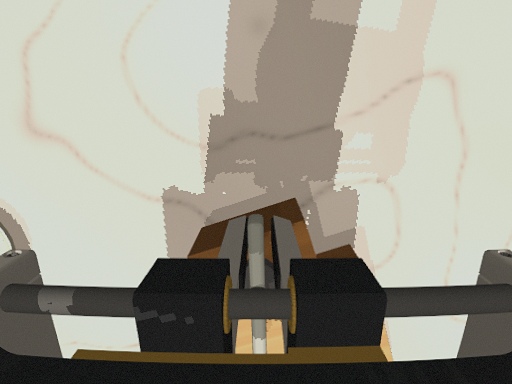

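View pics/t2.png

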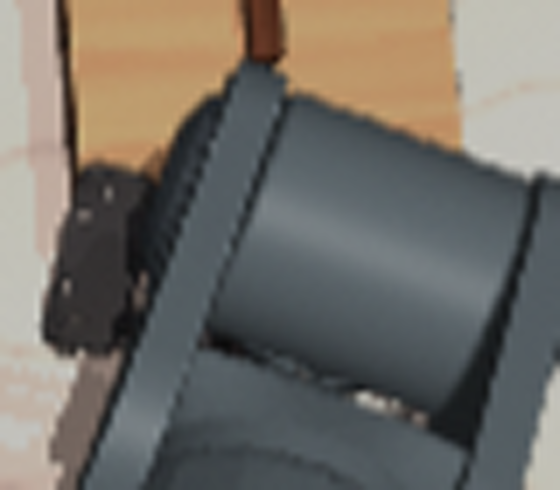

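The wrist view shows the bar's outer end at (255,217), with the bar running on to (260,350) and sitting between the pads. I'll work out its angle from those points.

```bash
python3 - <<'E'
from h import *
c=cam('wrist'); B=onz(c,[[255,217],[258.5,280],[260,348]],.086); print(B.round(4)); 
for i in(1,2): v=B[i]-B[0]; print(np.arctan2(v[1],v[0]), 'ang', .056-np.arctan2(v[1],v[0]))
A=np.array([.4855,-.0742]); v=A-B[0,:2]; print(.056-np.arctan2(v[1],v[0]),np.hypot(*v))
E
```

```text
[[ 0.4315 -0.0619  0.086 ]
 [ 0.4726 -0.0714  0.086 ]
 [ 0.5247 -0.0849  0.086 ]]
-0.2256688746829315 ang 0.2816688746829315
-0.2422430337708127 ang 0.2982430337708127
0.2796133165247506 0.0554251586882582
```

Bar at about 0.28 rad, inside the window. Swinging to the other side.

```bash
python3 -m crank '[[0.16,[-0.0005,-0.0088,0.0005],-10.5],[0.16,[-0.0016,-0.0127,0.0005],-18.9],[0.16,[-0.0031,-0.0164,0.0005],-24.6],[0.16,[-0.005,-0.0199,0.0005],-30.3],[0.16,[-0.0074,-0.0236,0.0005],-36.6],[0.16,[-0.0079,-0.0242,0.0005],-37.8],[0.16,[-0.0079,-0.0242,0.0005],-37.8],[0.16,[-0.0079,-0.0242,0.0005],-37.8]]' 4
python3 bar.py -.1 0 .1 .2 .31 .33
python3 - <<'E'
from h import *
im,d=imaging.capture('wrist'); cv2.imwrite('pics/w3.png',im[190:380,150:370])
E
```

```text
time_s: 4.68
tool_pos: [0.4478, -0.0886, 0.0807]
orientation: [[-0.927, -0.375, 0.001], [-0.375, 0.927, -0.001], [-0.0, -0.001, -1.0]]
wrist_force: [-2.0, 1.1, -0.2]
width: 0.0149
tool ang about axis -0.30903753422758357 r 0.04036816932356595 yaw ang -0.32899381313179743 [-2.01  1.05 -0.17] [0.267 0.265 0.013]
-0.1 shift [-0.0014, 0.0083, -0.0005] turn(tool z) 13.12
0.0 shift [-0.0025, 0.0121, -0.0005] turn(tool z) 18.85
0.1 shift [-0.004, 0.0158, -0.0005] turn(tool z) 24.58
0.2 shift [-0.0058, 0.0194, -0.0005] turn(tool z) 30.31
0.31 shift [-0.0082, 0.0231, -0.0005] turn(tool z) 36.61
0.33 shift [-0.0087, 0.0237, -0.0005] turn(tool z) 37.76
```

View pics/w3.png

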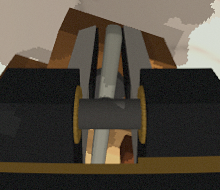

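Bar in this crop runs from (113,27) to about (104,160), i.e. (263,217) to (254,350) in the full picture.

```bash
cat > ang.py <<'E'
from h import *
import sys
a=list(map(float,sys.argv[1:5]))
c=cam('wrist'); B=onz(c,[a[:2],a[2:]],.086)
v=B[1]-B[0]; A=np.array([.4855,-.0742]); w=A-B[0,:2]; print('line',.056-np.arctan2(v[1],v[0]),'viaaxis',.056-np.arctan2(w[1],w[0]),np.hypot(*w))
E
python3 ang.py 263 217 254 350
```

```text
line -0.27002113393763455 viaaxis -0.27596744008347124 0.056377854767809404
```

Bar at about −0.27. Continuing the alternation, now positive.

```bash
python3 -m crank '[[0.16,[-0.0014,0.0083,-0.0005],10.5],[0.16,[-0.0025,0.0121,-0.0005],18.8],[0.16,[-0.004,0.0158,-0.0005],24.6],[0.16,[-0.0058,0.0194,-0.0005],30.3],[0.16,[-0.0082,0.0231,-0.0005],36.6],[0.16,[-0.0087,0.0237,-0.0005],37.8],[0.16,[-0.0087,0.0237,-0.0005],37.8],[0.16,[-0.0087,0.0237,-0.0005],37.8]]' 4
python3 bar.py .1 0 -.1 -.2 -.31 -.33
```

```text
time_s: 5.72
tool_pos: [0.4473, -0.0637, 0.0815]
orientation: [[-0.963, 0.271, 0.002], [0.271, 0.963, -0.002], [-0.002, -0.001, -1.0]]
wrist_force: [-0.2, -1.0, -0.2]
width: 0.015
tool ang about axis 0.32349931867020304 r 0.03957081546661754 yaw ang 0.32981774342027953 [-0.23 -0.99 -0.16] [-0.283 -0.069  0.035]
0.1 shift [-0.0006, -0.0089, 0.0003] turn(tool z) -13.17
0.0 shift [-0.0017, -0.0127, 0.0003] turn(tool z) -18.9
-0.1 shift [-0.0032, -0.0164, 0.0003] turn(tool z) -24.63
-0.2 shift [-0.0051, -0.02, 0.0004] turn(tool z) -30.36
-0.31 shift [-0.0075, -0.0236, 0.0004] turn(tool z) -36.66
-0.33 shift [-0.008, -0.0243, 0.0004] turn(tool z) -37.8
```

```bash
python3 -m crank '[[0.16,[-0.0006,-0.0089,0.0003],-10.5],[0.16,[-0.0017,-0.0127,0.0003],-18.9],[0.16,[-0.0032,-0.0164,0.0003],-24.6],[0.16,[-0.0051,-0.02,0.0003],-30.3],[0.16,[-0.0075,-0.0236,0.0003],-36.6],[0.16,[-0.008,-0.0243,0.0003],-37.8],[0.16,[-0.008,-0.0243,0.0003],-37.8],[0.16,[-0.008,-0.0243,0.0003],-37.8]]' 4
python3 bar.py -.1 0 .1 .2 .31 .33
```

```text
time_s: 6.72
tool_pos: [0.448, -0.089, 0.0809]
orientation: [[-0.927, -0.376, 0.001], [-0.376, 0.927, -0.001], [-0.0, -0.001, -1.0]]
wrist_force: [-1.5, 0.8, -0.2]
width: 0.0149
tool ang about axis -0.3188639652357646 r 0.04033831887667779 yaw ang -0.3291747868899876 [-1.47  0.84 -0.2 ] [ 0.261  0.352 -0.024]
-0.1 shift [-0.0014, 0.0087, -0.0003] turn(tool z) 13.13
0.0 shift [-0.0025, 0.0125, -0.0003] turn(tool z) 18.86
0.1 shift [-0.004, 0.0162, -0.0003] turn(tool z) 24.59
0.2 shift [-0.0058, 0.0198, -0.0003] turn(tool z) 30.32
0.31 shift [-0.0082, 0.0234, -0.0003] turn(tool z) 36.62
0.33 shift [-0.0087, 0.0241, -0.0003] turn(tool z) 37.77
```

```bash
python3 -m crank '[[0.16,[-0.0014,0.0087,-0.0003],10.5],[0.16,[-0.0025,0.0125,-0.0003],18.8],[0.16,[-0.004,0.0162,-0.0003],24.6],[0.16,[-0.0058,0.0198,-0.0003],30.3],[0.16,[-0.0082,0.0234,-0.0003],36.6],[0.16,[-0.0087,0.0241,-0.0003],37.8],[0.16,[-0.0087,0.0241,-0.0003],37.8],[0.16,[-0.0087,0.0241,-0.0003],37.8]]' 4
python3 bar.py .1 0 -.1 -.2 -.31 -.33
```

```text
time_s: 7.72
tool_pos: [0.4471, -0.0636, 0.0813]
orientation: [[-0.963, 0.271, 0.001], [0.271, 0.963, -0.001], [-0.001, -0.001, -1.0]]
wrist_force: [0.9, -1.9, 0.8]
width: 0.0151
tool ang about axis 0.3263974025209712 r 0.03986390072537803 yaw ang 0.3298977291676322 [ 0.86 -1.89  0.84] [-0.27  -0.1   -0.008]
0.1 shift [-0.0009, -0.009, 0.0001] turn(tool z) -13.17
0.0 shift [-0.002, -0.0128, 0.0001] turn(tool z) -18.9
-0.1 shift [-0.0035, -0.0165, 0.0001] turn(tool z) -24.63
-0.2 shift [-0.0054, -0.0201, 0.0001] turn(tool z) -30.36
-0.31 shift [-0.0078, -0.0237, 0.0001] turn(tool z) -36.66
-0.33 shift [-0.0083, -0.0244, 0.0001] turn(tool z) -37.81
```

```bash
python3 -m crank '[[0.16,[-0.0009,-0.009,0.0001],-10.5],[0.16,[-0.002,-0.0128,0.0001],-18.9],[0.16,[-0.0035,-0.0165,0.0001],-24.6],[0.16,[-0.0054,-0.0201,0.0001],-30.3],[0.16,[-0.0078,-0.0237,0.0001],-36.6],[0.16,[-0.0083,-0.0244,0.0001],-37.8],[0.16,[-0.0083,-0.0244,0.0001],-37.8],[0.16,[-0.0083,-0.0244,0.0001],-37.8]]' 4
python3 bar.py -.1 0 .1 .2 .31 .33
```

```text
time_s: 8.72
tool_pos: [0.448, -0.0889, 0.0809]
orientation: [[-0.927, -0.376, -0.0], [-0.376, 0.927, -0.001], [0.0, -0.001, -1.0]]
wrist_force: [-1.3, -0.0, -1.0]
width: 0.0154
tool ang about axis -0.31799229708646376 r 0.040272067431754245 yaw ang -0.3291539688089577 [-1.27 -0.05 -1.04] [ 0.253  0.283 -0.031]
-0.1 shift [-0.0013, 0.0086, -0.0004] turn(tool z) 13.13
0.0 shift [-0.0024, 0.0125, -0.0004] turn(tool z) 18.86
0.1 shift [-0.0039, 0.0162, -0.0004] turn(tool z) 24.59
0.2 shift [-0.0057, 0.0197, -0.0004] turn(tool z) 30.32
0.31 shift [-0.0082, 0.0234, -0.0004] turn(tool z) 36.62
0.33 shift [-0.0086, 0.024, -0.0004] turn(tool z) 37.77
```

```bash
python3 -m crank '[[0.16,[-0.0013,0.0086,-0.0003],10.5],[0.16,[-0.0024,0.0125,-0.0003],18.8],[0.16,[-0.0039,0.0162,-0.0003],24.6],[0.16,[-0.0057,0.0197,-0.0003],30.3],[0.16,[-0.0082,0.0234,-0.0003],36.6],[0.16,[-0.0086,0.024,-0.0003],37.8],[0.16,[-0.0086,0.024,-0.0003],37.8],[0.16,[-0.0086,0.024,-0.0003],37.8]]' 4
python3 bar.py .35 .38 .41 .45
```

```text
time_s: 9.72
tool_pos: [0.4471, -0.0636, 0.0813]
orientation: [[-0.963, 0.271, 0.0], [0.271, 0.963, -0.001], [-0.001, -0.001, -1.0]]
wrist_force: [1.5, -0.1, 0.8]
width: 0.0151
tool ang about axis 0.3243511558993157 r 0.03979193242157977 yaw ang 0.32987309711055435 [ 1.51 -0.15  0.84] [-0.275 -0.059  0.031]
0.35 shift [0.0002, 0.001, 0.0001] turn(tool z) 1.15
0.38 shift [0.0002, 0.0022, 0.0001] turn(tool z) 2.87
0.41 shift [0.0001, 0.0034, 0.0001] turn(tool z) 4.59
0.45 shift [-0.0001, 0.005, 0.0001] turn(tool z) 6.88
```

```bash
python3 -m crank '[[0.16,[0.0002,0.001,0],1.2],[0.16,[0.0002,0.0022,0],2.9],[0.16,[0.0002,0.0022,0],2.9]]' 4
python3 bar.py .41 .45 .5 
python3 - <<'E'
from h import *
im,d=imaging.capture('wrist'); cv2.imwrite('pics/w4.png',cv2.resize(im[190:380,150:370],None,fx=3,fy=3))
E
```

```text
time_s: 10.1
tool_pos: [0.4475, -0.0614, 0.0813]
orientation: [[-0.948, 0.319, 0.0], [0.319, 0.948, -0.001], [-0.0, -0.001, -1.0]]
wrist_force: [0.6, -1.1, -0.1]
width: 0.015
tool ang about axis 0.38159982562157596 r 0.04009925535346738 yaw ang 0.3807513075371229 [ 0.57 -1.05 -0.12] [-0.201 -0.059 -0.01 ]
0.41 shift [-0.0001, 0.0011, 0.0001] turn(tool z) 1.68
0.45 shift [-0.0002, 0.0027, 0.0001] turn(tool z) 3.97
0.5 shift [-0.0004, 0.0047, 0.0001] turn(tool z) 6.83
```

View pics/w4.png

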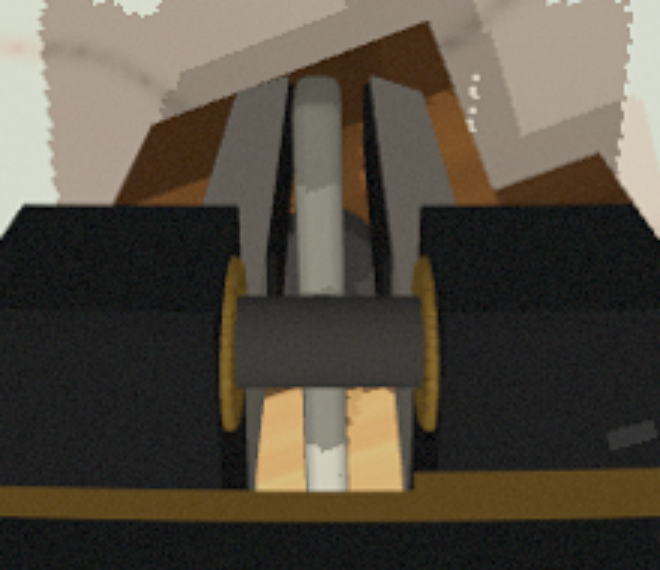

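```bash
python3 ang.py 255.7 216.7 259 346.7
```

```text
line 0.3598607682996963 viaaxis 0.34247082431174586 0.0563134693581571
```

Bar is at about 0.34 rad with only 1 N, so it is past the seized limit. Continuing gently.

```bash
python3 -m crank '[[0.16,[-0.0001,0.0011,0],1.7],[0.16,[-0.0002,0.0027,0],4],[0.16,[-0.0004,0.0047,0],6.8],[0.16,[-0.0004,0.0047,0],6.8]]' 4
python3 bar.py .6 .7 .8 .9 1.0 1.1 1.2
python3 - <<'E'
from h import *
im,d=imaging.capture('wrist'); cv2.imwrite('pics/w5.png',cv2.resize(im[190:380,150:370],None,fx=3,fy=3))
E
```

```text
time_s: 10.65
tool_pos: [0.4492, -0.0568, 0.0812]
orientation: [[-0.903, 0.429, -0.0], [0.429, 0.903, -0.0], [0.0, -0.0, -1.0]]
wrist_force: [-0.0, -0.4, 0.5]
width: 0.0152
tool ang about axis 0.5041021778129426 r 0.040263807799358786 yaw ang 0.49918352647712805 [-0.02 -0.4   0.48] [-0.001 -0.01   0.   ]
0.6 shift [-0.0005, 0.0038, -0.0001] turn(tool z) 5.78
0.7 shift [-0.0011, 0.0078, -0.0001] turn(tool z) 11.51
0.8 shift [-0.0021, 0.0117, -0.0001] turn(tool z) 17.24
0.9 shift [-0.0034, 0.0154, -0.0001] turn(tool z) 22.97
1.0 shift [-0.0052, 0.019, -0.0001] turn(tool z) 28.69
1.1 shift [-0.0073, 0.0224, -0.0001] turn(tool z) 34.42
1.2 shift [-0.0097, 0.0256, -0.0001] turn(tool z) 40.15
```

View pics/w5.png

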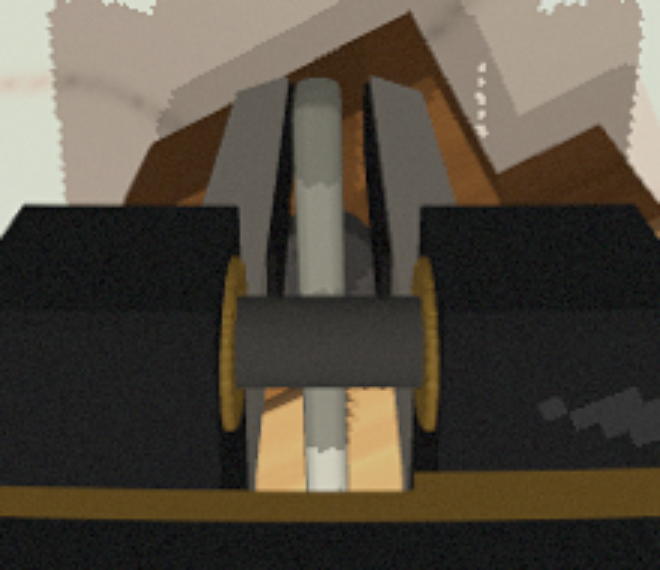

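The bar sits in the same place between the pads (end at (317,80) in the crop) while the tool has turned, so it is free. Turning on.

```bash
python3 -m crank '[[0.16,[-0.0005,0.0038,0],5.8],[0.16,[-0.0011,0.0078,0],11.5],[0.16,[-0.0021,0.0117,0],17.2],[0.16,[-0.0034,0.0154,0],23],[0.16,[-0.0052,0.019,0],28.7],[0.16,[-0.0073,0.0224,0],34.4],[0.16,[-0.0097,0.0256,0],40.1],[0.16,[-0.0097,0.0256,0],40.1]]' 4
python3 bar.py 1.3 1.4 1.5 1.6 1.65 1.68 1.7 
```

```text
time_s: 11.7
tool_pos: [0.4686, -0.0374, 0.0808]
orientation: [[-0.416, 0.909, -0.001], [0.909, 0.416, 0.001], [0.001, -0.001, -1.0]]
wrist_force: [-0.8, -0.3, 0.3]
width: 0.0152
tool ang about axis 1.1958578172971475 r 0.040467836264402285 yaw ang 1.1972324976561668 [-0.77 -0.33  0.29] [-0.107  0.041  0.005]
1.3 shift [-0.0007, 0.0042, -0.0004] turn(tool z) 5.89
1.4 shift [-0.0013, 0.0081, -0.0004] turn(tool z) 11.62
1.5 shift [-0.0023, 0.012, -0.0004] turn(tool z) 17.35
1.6 shift [-0.0037, 0.0157, -0.0004] turn(tool z) 23.08
1.65 shift [-0.0045, 0.0176, -0.0004] turn(tool z) 25.94
1.68 shift [-0.005, 0.0186, -0.0004] turn(tool z) 27.66
1.7 shift [-0.0054, 0.0193, -0.0004] turn(tool z) 28.81
```

```bash
python3 -m crank '[[0.16,[-0.0007,0.0042,0],5.9],[0.16,[-0.0013,0.0081,0],11.6],[0.16,[-0.0023,0.012,0],17.3],[0.16,[-0.0037,0.0157,0],23],[0.16,[-0.0045,0.0176,0],26],[0.16,[-0.005,0.0187,0],27.7],[0.16,[-0.005,0.0187,0],27.7]]' 4
python3 bar.py 1.6 1.7
python3 - <<'E'
from h import *
im,d=imaging.capture('wrist'); cv2.imwrite('pics/w6.png',cv2.resize(im[190:380,150:370],None,fx=3,fy=3))
E
```

```text
time_s: 12.58
tool_pos: [0.4872, -0.0339, 0.0805]
orientation: [[0.053, 0.999, -0.002], [0.999, -0.053, 0.001], [0.001, -0.002, -1.0]]
wrist_force: [-1.0, 1.2, -0.6]
width: 0.0151
tool ang about axis 1.6686209211345724 r 0.040324937642151615 yaw ang 1.6796571598948056 [-0.99  1.2  -0.61] [ 0.115  0.364 -0.004]
1.6 shift [-0.0004, -0.0027, -0.0007] turn(tool z) -4.56
1.7 shift [-0.0003, 0.0013, -0.0007] turn(tool z) 1.17
```

View pics/w6.png

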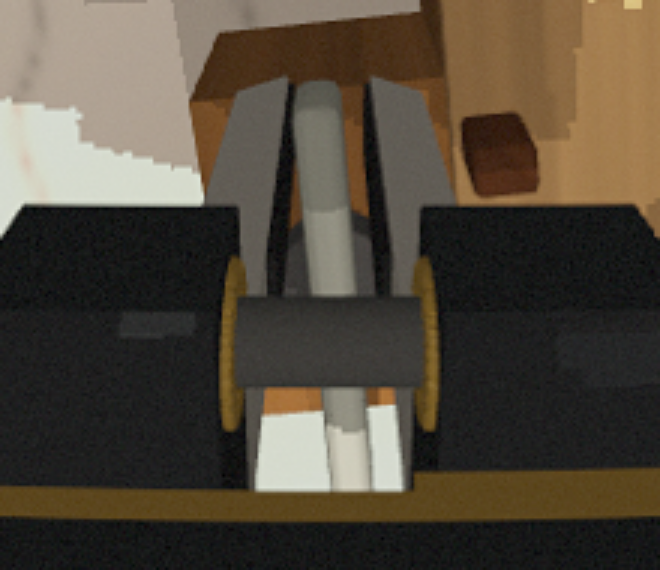

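```bash
python3 ang.py 256 217.3 266.7 350;python3 -m crank '[[0.16,[-0.0003,0.0006,0],0.6],[0.16,[-0.0003,0.0013,0],1.2],[0.16,[-0.0003,0.002,0],1.5],[0.16,[-0.0003,0.002,0],1.5]]' 4
python3 bar.py 1.6 1.7
```

```text
line 1.6070680507554516 viaaxis 1.6321834021915576 0.05602343400385455
time_s: 13.12
tool_pos: [0.4876, -0.0342, 0.0801]
orientation: [[0.079, 0.997, -0.007], [0.997, -0.079, 0.002], [0.001, -0.007, -1.0]]
wrist_force: [-7.7, 0.4, 5.2]
width: 0.0151
tool ang about axis 1.6799241373323 r 0.04010639295938549 yaw ang 1.7054631740946318 [-7.69  0.44  5.23] [0.113 1.523 0.046]
1.6 shift [-0.0003, -0.0032, -0.001] turn(tool z) -6.04
1.7 shift [-0.0001, 0.0008, -0.0011] turn(tool z) -0.31
```

The stop is reached: force rises to about 8 N at bar angle 1.6. Backing off, opening and lifting.

```bash
python3 -m crank '[[0.35,[0,-0.0025,0],-5],[0.35,[0,-0.0025,0],-5],[0.35,[0,-0.0025,-0.02],-5],[0.35,[0,-0.0025,-0.05],-5],[0.35,[0,-0.0025,-0.09],-5],[0.35,[0,-0.0025,-0.09],-5]]' 4
python3 - <<'E'
from h import *
print(telemetry.state()['wrist_force'])
im,d=imaging.capture('wrist'); cv2.imwrite('pics/w7.png',im)
plan([.6043,-.025,.13],3.3)
E
```

```text
time_s: 13.88
tool_pos: [0.4886, -0.035, 0.1739]
orientation: [[-0.007, 1.0, 0.001], [1.0, 0.007, -0.001], [-0.001, 0.001, -1.0]]
wrist_force: [0.7, 0.4, 0.3]
width: 0.0329
[0.67615488 0.39833992 0.27105082]
shift [0.0087, 0.1174, 0.0414] turn(tool z) -2.88
```

View pics/w7.png

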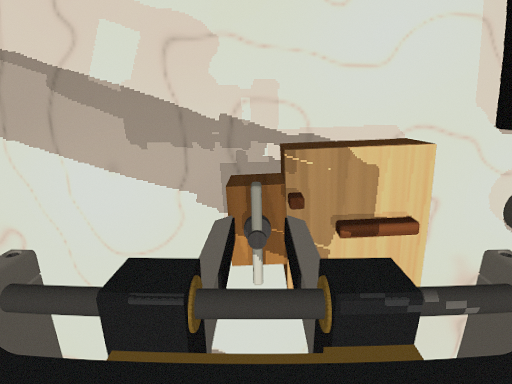

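The bar at (256,184)–(258,283) now lies along the lid's front, clear of it. The grip bar is at (338–418, 228). Moving to the left of the grip.

```bash
python3 ang.py 256 184 258 283; python3 - <<'E'
from h import *
print(onz(cam('wrist'),[[338,224],[418,220],[340,236],[418,234]],.082))
E
python3 -m crank '[[0,[0.0087,0.055,0],-2.9],[0,[0.0087,0.1174,0],-2.9],[0,[0.0087,0.1174,0.03],-2.9],[0,[0.0087,0.1174,0.06],-2.9],[0,[0.0087,0.1174,0.089],-2.9],[0,[0.0087,0.1174,0.089],-2.9]]' 10
python3 - <<'E'
from h import *
u=np.array([.0576,-.998]); 
import math
s=telemetry.state(); p=np.array(s['tool_pos'])
for dd in (.02,.035,.1,.165,.18):
    print(dd,end=' ');plan(p+np.r_[dd*np.array([.0576,-.998]),0],3.3,s)
E
```

```text
line 1.60243309187538 viaaxis 1.588965001372985 0.052995169808225065
[[ 0.56093688 -0.06035349  0.082     ]
 [ 0.63796771 -0.05610923  0.082     ]
 [ 0.56387707 -0.07260568  0.082     ]
 [ 0.64028705 -0.07053548  0.082     ]]
time_s: 14.68
tool_pos: [0.6024, -0.0246, 0.079]
orientation: [[-0.057, 0.998, -0.008], [0.998, 0.057, 0.002], [0.002, -0.008, -1.0]]
wrist_force: [-0.4, 0.5, -0.1]
width: 0.0007
0.02 shift [-0.02, 0.0, -0.0] turn(tool z) -0.03
0.035 shift [-0.035, 0.0, -0.0001] turn(tool z) -0.03
0.1 shift [-0.1, 0.0001, -0.0002] turn(tool z) -0.03
0.165 shift [-0.1649, 0.0001, -0.0003] turn(tool z) -0.03
0.18 shift [-0.1799, 0.0001, -0.0004] turn(tool z) -0.03
```

```bash
python3 -m crank '[[0,[-0.005,0,-0.004],0],[0,[-0.015,0,-0.004],0],[0,[-0.025,0,-0.004],0],[0,[-0.04,0,-0.004],0],[0,[-0.06,0,-0.004],0],[0,[-0.08,0,-0.004],0],[0,[-0.1,0,-0.004],0],[0,[-0.12,0,-0.004],0]]' 10
python3 -m crank '[[0,[-0.01,0,0],0],[0,[-0.02,0,0],0],[0,[-0.03,0,0],0],[0,[-0.036,0,0],0],[0,[-0.036,0,0],0]]' 10
python3 - <<'E'
from h import *
s=telemetry.state(); print(np.array(s['tool_pos'])-[.6024,-.0246,.079],s['wrist_force'])
im,d=imaging.capture('top'); cv2.imwrite('pics/t8.png',cv2.resize(im[100:220,270:390],None,fx=5,fy=5,interpolation=cv2.INTER_CUBIC))
E
```

```text
time_s: 15.68
tool_pos: [0.6093, -0.146, 0.0828]
orientation: [[-0.057, 0.998, -0.008], [0.998, 0.057, 0.002], [0.002, -0.008, -1.0]]
wrist_force: [0.2, 2.3, 1.5]
width: 0.0002
time_s: 16.3
tool_pos: [0.6113, -0.1824, 0.0826]
orientation: [[-0.057, 0.998, -0.008], [0.998, 0.057, 0.001], [0.001, -0.008, -1.0]]
wrist_force: [-0.2, -0.3, 0.6]
width: 0.0008
[ 0.00887686 -0.15781649  0.0035723 ] [-0.18341838 -0.30506466  0.63052972]
```

View pics/t8.png

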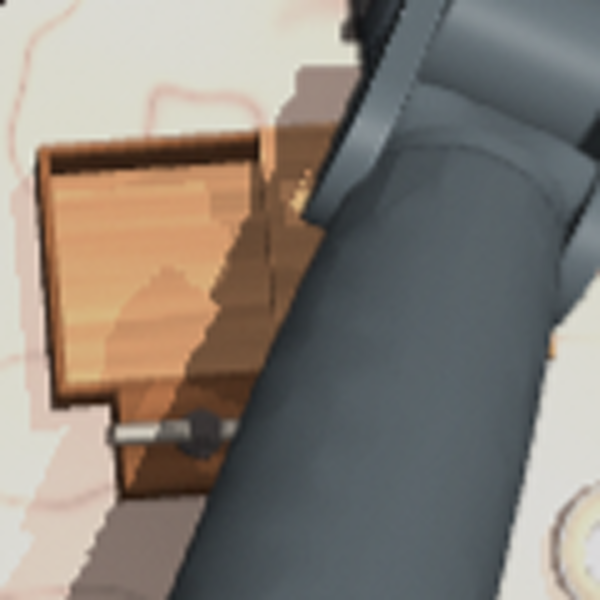

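The lid has opened, with its left edge now at x≈262 in the crop. Creeping to the stop.

```bash
python3 -m crank '[[0,[-0.003,0,0],0],[0,[-0.006,0,0],0],[0,[-0.009,0,0],0],[0,[-0.009,0,0],0]]' 10
python3 -m crank '[[0,[-0.003,0,0],0],[0,[-0.005,0,0],0],[0,[-0.005,0,0],0]]' 10

```

```text
time_s: 16.85
tool_pos: [0.6118, -0.1915, 0.0825]
orientation: [[-0.057, 0.998, -0.008], [0.998, 0.057, 0.001], [0.001, -0.008, -1.0]]
wrist_force: [0.1, 1.0, -0.1]
width: 0.0005
time_s: 17.23
tool_pos: [0.6119, -0.1932, 0.0825]
orientation: [[-0.056, 0.998, -0.009], [0.998, 0.056, 0.007], [0.008, -0.009, -1.0]]
wrist_force: [-1.3, 10.9, 4.9]
width: 0.0004
```

Lid at its stop (11 N reaction). Backing off, lifting, and going above the tier.

```bash
python3 -m crank '[[0,[0.01,0,0],0],[0,[0.012,0,-0.05],0],[0.5,[0.012,0,-0.11],0],[0.85,[0.06,0,-0.14],0],[0.85,[0.12,0,-0.14],0],[0.85,[0.12,0,-0.14],0]]' 10
python3 - <<'E'
from h import *
im,d=imaging.capture('top'); cv2.imwrite('pics/t9.png',cv2.resize(im[100:220,270:390],None,fx=5,fy=5,interpolation=cv2.INTER_CUBIC))
plan([.445,.395,.22],36.8)
E
```

```text
time_s: 17.98
tool_pos: [0.6063, -0.0715, 0.2241]
orientation: [[-0.061, 0.998, -0.008], [0.998, 0.061, 0.007], [0.007, -0.008, -1.0]]
wrist_force: [0.2, -0.6, -0.7]
width: 0.0373
shift [0.477, -0.1333, 0.008] turn(tool z) -33.41
```

View pics/t9.png

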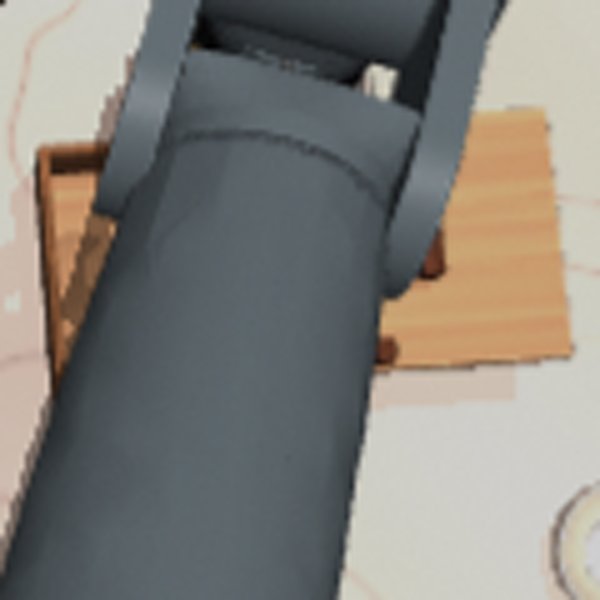

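Lid open; its front-right corner is at (571,355) in the crop. Going to the tier.

```bash
python3 -m crank '[[0.85,[0.477,-0.1333,0],-33.4],[0.85,[0.477,-0.1333,0],-33.4],[0.85,[0.477,-0.1333,0],-33.4],[0.85,[0.477,-0.1333,0],-33.4],[0.85,[0.477,-0.1333,0],-33.4],[0.85,[0.477,-0.1333,0],-33.4],[0.85,[0.477,-0.1333,0],-33.4],[0.85,[0.477,-0.1333,0],-33.4]]'
python3 -m crank '[[0.85,[0.0,0,0],0]]'
python3 - <<'E'
from h import *
s=telemetry.state(); print(s['time_s'],yaw(s))
plan([.445,.395,.22],36.8)
im,d=imaging.capture('wrist'); cv2.imwrite('pics/w9.png',im); np.savez('pics/w9.npz',im=im,d=d,R=s['orientation'],p=s['tool_pos'])
E
```

```text
time_s: 19.02
tool_pos: [0.4454, 0.3957, 0.2276]
orientation: [[-0.598, 0.802, -0.008], [0.802, 0.598, 0.006], [0.009, -0.003, -1.0]]
wrist_force: [0.1, -0.2, 0.4]
width: 0.0799
time_s: 19.15
tool_pos: [0.4449, 0.3976, 0.2271]
orientation: [[-0.6, 0.8, -0.008], [0.8, 0.6, 0.005], [0.009, -0.004, -1.0]]
wrist_force: [0.1, -0.7, -0.1]
width: 0.0796
19.15 36.901913122766686
shift [-0.0022, -0.0014, 0.0071] turn(tool z) 0.1
```

View pics/w9.png

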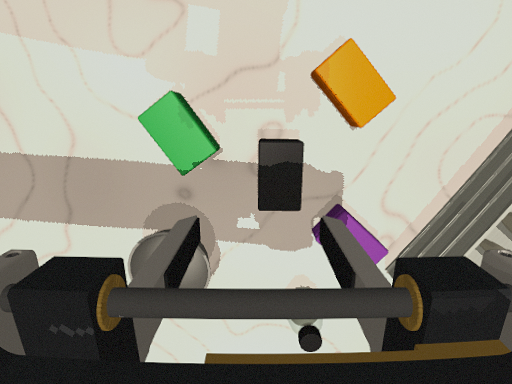

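The black tier is at (258–303, 139–210), aligned with the jaws. I'll measure it and the neighbours.

```bash
python3 - <<'E'
from h import *
z=np.load('pics/w9.npz'); im,d=z['im'],z['d']; s=dict(orientation=z['R'],tool_pos=z['p']); c=cam('wrist',s)
v,u=np.mgrid[0:384,0:512]; P=bydepth(c,np.c_[u.ravel(),v.ravel()],d).reshape(384,512,3)
m=np.zeros((384,512),bool); m[125:222,245:318]=1; m&=(P[:,:,2]>.034)&(P[:,:,2]<.06)&(im.max(2)<90)
k=max(cv2.findContours(m.astype(np.uint8),0,1)[0],key=cv2.contourArea).reshape(-1,2)
W=onz(c,k,.04)[:,:2]; print(cv2.minAreaRect((W*1000).astype(np.float32)),P[m][:,2].mean())
hsv=cv2.cvtColor(im,cv2.COLOR_BGR2HSV)
for n,lo,hi in(('green',45,75),('purple',130,165)):
    q=(hsv[:,:,0]>lo)&(hsv[:,:,0]<hi)&(hsv[:,:,1]>120)&(P[:,:,2]>.02)
    p=P[q]; print(n,p.min(0),p.max(0))
E
```

```text
((464.8449401855469, 412.4097900390625), (54.53390121459961, 87.66825866699219), 36.87217712402344) 0.03880684833665946
green [0.28321996 0.27931476 0.0201511 ] [0.61418374 0.45799127 0.3919665 ]
purple [0.37559636 0.27434894 0.0200696 ] [0.64562484 0.46103637 0.3919665 ]
```

```bash
python3 - <<'E'
from h import *
plan([.465,.4115,.10],36.87); plan([.465,.4115,.022],36.87)
E
```

```text
shift [-0.0003, 0.0253, 0.1268] turn(tool z) -0.09
shift [-0.0009, 0.0256, 0.2048] turn(tool z) -0.09
```

```bash
python3 -m crank '[[0.85,[0,0.0253,0.06],0],[0.85,[0,0.0253,0.12],0],[0.85,[-0.0005,0.0255,0.16],0],[0.85,[-0.0009,0.0256,0.19],0],[0.85,[-0.0009,0.0256,0.2048],0],[0.85,[-0.0009,0.0256,0.2048],0],[0.85,[-0.0009,0.0256,0.2048],0]]' 15
python3 - <<'E'
from h import *
plan([.465,.4115,.022],36.87); print(imaging.capture('wrist')[0].shape)
im,d=imaging.capture('wrist'); cv2.imwrite('pics/w10.png',im)
E
```

```text
time_s: 20.08
tool_pos: [0.4664, 0.4117, 0.0237]
orientation: [[-0.598, 0.801, -0.006], [0.801, 0.598, 0.006], [0.008, -0.001, -1.0]]
wrist_force: [-0.3, 0.4, -1.0]
width: 0.0799
shift [0.0007, -0.0013, 0.0017] turn(tool z) -0.13
(384, 512, 3)
```

View pics/w10.png

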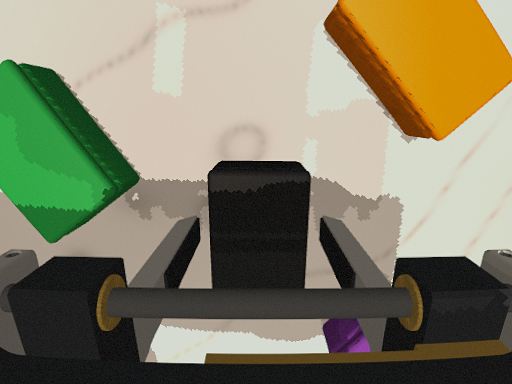

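The tier stands at (209–310), centred between the fingers. Closing on it, then a small test lift.

```bash
python3 -m crank '[[0.5,[0,-0.001,0],0],[0.5,[0,-0.001,0],0],[0.5,[0,-0.001,0],0],[0.5,[0,-0.001,0],0],[0.5,[0,-0.001,0],0],[0.5,[0,-0.001,0],0]]' 18
python3 -m crank '[[0.5,[0,0,-0.015],0],[0.5,[0,0,-0.05],0],[0.5,[0,0,-0.1],0],[0.5,[0,0,-0.13],0],[0.5,[0,0,-0.13],0]]' 18
python3 - <<'E'
from h import *
im,d=imaging.capture('wrist'); cv2.imwrite('pics/w11.png',im)
C=np.array([.5893,-.0688]); a=np.radians(3.3); R=np.array([[np.cos(a),-np.sin(a)],[np.sin(a),np.cos(a)]])
t=C+R@[0,.007]; print(t); plan([*t,.16],3.3)
E
```

```text
time_s: 20.92
tool_pos: [0.4655, 0.4116, 0.0241]
orientation: [[-0.599, 0.801, -0.006], [0.801, 0.599, 0.006], [0.008, -0.001, -1.0]]
wrist_force: [-1.4, -0.1, 3.7]
width: 0.0562
time_s: 21.55
tool_pos: [0.4678, 0.4117, 0.1575]
orientation: [[-0.599, 0.801, -0.0], [0.801, 0.599, 0.009], [0.007, 0.005, -1.0]]
wrist_force: [0.1, -0.7, -1.8]
width: 0.0558
[ 0.58889705 -0.06181161]
shift [-0.4519, -0.185, -0.0089] turn(tool z) 33.48
```

View pics/w11.png

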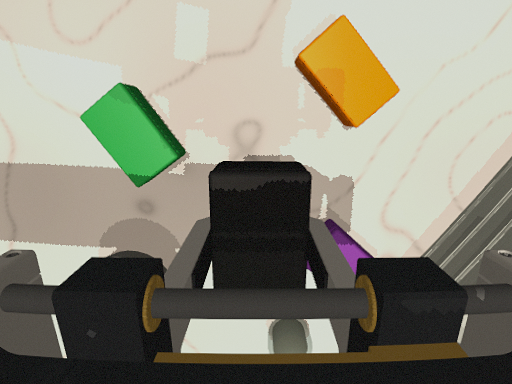

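Held (56 mm width). Carrying to above the carrier.

```bash
python3 -m crank '[[0.5,[-0.02,-0.008,-0.009],2],[0.5,[-0.06,-0.0246,-0.009],5],[0.5,[-0.1,-0.041,-0.009],9],[0.5,[-0.14,-0.0573,-0.009],13],[0.5,[-0.18,-0.0737,-0.009],17],[0.5,[-0.22,-0.09,-0.009],21],[0.5,[-0.26,-0.1064,-0.009],25],[0.5,[-0.3,-0.1228,-0.009],28]]' 18
python3 - <<'E'
from h import *
plan([.5889,-.0618,.165],3.3)
E
```

```text
time_s: 22.6
tool_pos: [0.5468, 0.0944, 0.1599]
orientation: [[-0.149, 0.989, -0.007], [0.989, 0.149, 0.007], [0.008, -0.006, -1.0]]
wrist_force: [-0.3, -0.1, -1.1]
width: 0.0559
shift [-0.1607, 0.0184, -0.0064] turn(tool z) 5.26
```

```bash
python3 -m crank '[[0.5,[-0.04,0.0046,-0.005],2],[0.5,[-0.08,0.009,-0.005],4],[0.5,[-0.12,0.0138,-0.005],5.3],[0.5,[-0.15,0.017,-0.005],5.3],[0.5,[-0.1607,0.0184,-0.005],5.3],[0.5,[-0.1607,0.0184,-0.005],5.3]]' 18
python3 - <<'E'
from h import *
s=telemetry.state(); plan([.5889,-.0618,.165],3.3); print(yaw(s))
im,d=imaging.capture('wrist'); cv2.imwrite('pics/w12.png',im)
im,d=imaging.capture('scene'); cv2.imwrite('pics/s12.png',cv2.resize(im[150:290,180:320],None,fx=4,fy=4,interpolation=cv2.INTER_CUBIC))
C=np.array([.5893,-.0688]); a=np.radians(3.3); R=np.array([[np.cos(a),-np.sin(a)],[np.sin(a),np.cos(a)]])
cc=[[x,y] for x in(-.069,.069) for y in(-.074,.074)]
W=[[*(C+R@q),.056] for q in cc]; print(proj(cam('wrist',s),W).round(0).tolist())
E
```

```text
time_s: 23.35
tool_pos: [0.5882, -0.0622, 0.1627]
orientation: [[-0.055, 0.998, -0.009], [0.998, 0.055, 0.007], [0.008, -0.008, -1.0]]
wrist_force: [-1.0, 0.4, 0.3]
width: 0.0559
shift [0.0004, 0.0007, -0.0023] turn(tool z) -0.14
3.164723566216225
[[196.0, 267.0], [187.0, 122.0], [327.0, 267.0], [336.0, 122.0]]
```

View pics/w12.png

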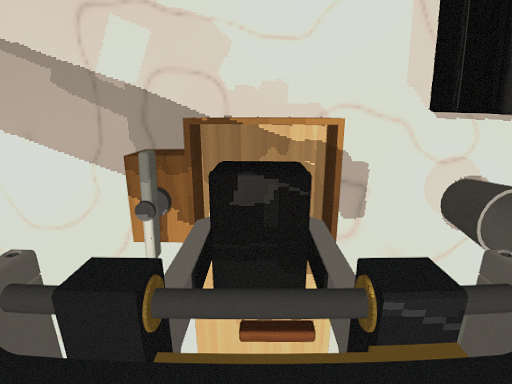

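View pics/s12.png

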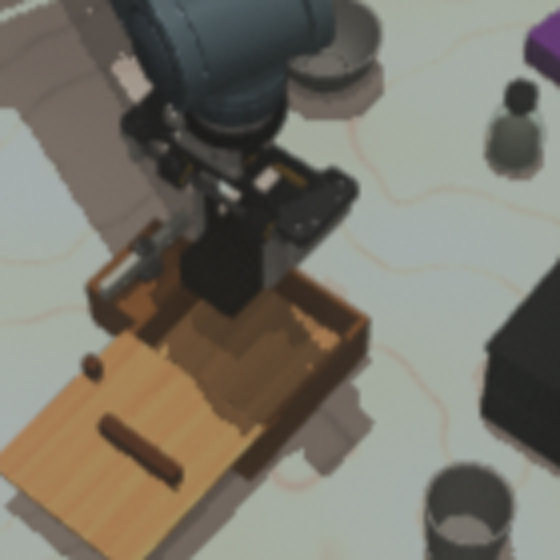

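The inner wall edges project where they are seen (within about 3 px), and the tier clears the lid edge. Lowering.

```bash
python3 -m crank '[[0.5,[0,0.001,0.02],0],[0.5,[0,0.001,0.05],0],[0.5,[0,0.0015,0.08],0],[0.5,[-0.0005,0.0019,0.105],0],[0.5,[-0.0005,0.0019,0.12],0],[0.5,[-0.0005,0.0019,0.126],0],[0.5,[-0.0005,0.0019,0.126],0]]' 18
python3 -m crank '[[0.5,[0,0,0.002],0],[0.5,[0,0,0.002],0]]' 18
```

```text
time_s: 24.32
tool_pos: [0.5893, -0.0603, 0.0371]
orientation: [[-0.057, 0.998, -0.008], [0.998, 0.058, 0.007], [0.008, -0.007, -1.0]]
wrist_force: [-0.2, 0.7, -0.8]
width: 0.0559
time_s: 24.58
tool_pos: [0.5898, -0.0604, 0.0357]
orientation: [[-0.057, 0.998, -0.007], [0.998, 0.057, 0.007], [0.007, -0.006, -1.0]]
wrist_force: [-0.3, 0.8, -1.8]
width: 0.0558
```

```bash
python3 -m crank '[[0.5,[0,0,0.002],0],[0.5,[0,0,0.002],0],[0.5,[0,0,0.002],0]]' 18
python3 -m crank '[[0.5,[0,0,0.0015],0],[0.5,[0,0,0.0015],0],[0.5,[0,0,0.0015],0]]' 18
```

```text
time_s: 24.95
tool_pos: [0.5898, -0.0604, 0.0338]
orientation: [[-0.057, 0.998, -0.007], [0.998, 0.057, 0.007], [0.007, -0.006, -1.0]]
wrist_force: [0.1, -0.3, -0.8]
width: 0.0563
time_s: 25.32
tool_pos: [0.5898, -0.0604, 0.0323]
orientation: [[-0.057, 0.998, -0.006], [0.998, 0.057, 0.007], [0.007, -0.006, -1.0]]
wrist_force: [0.4, -1.2, 0.2]
width: 0.0559
```

```bash
python3 -m crank '[[0.5,[0,0,0.001],0],[0.5,[0,0,0.001],0],[0.5,[0,0,0.001],0]]' 18
```

```text
time_s: 25.7
tool_pos: [0.5899, -0.0605, 0.0323]
orientation: [[-0.058, 0.998, -0.007], [0.998, 0.058, 0.007], [0.007, -0.007, -1.0]]
wrist_force: [-3.4, 1.0, 6.0]
width: 0.056
```

Contact (6 N up) at the expected height. Releasing slowly and lifting.

```bash
python3 -m crank '[[0.63,[0,0,0],0],[0.68,[0,0,0],0],[0.72,[0,0,0],0],[0.72,[0,0,0],0]]' 10
python3 -m crank '[[0.72,[0,0,-0.01],0],[0.72,[0,0,-0.03],0],[0.72,[0,0,-0.06],0],[0.72,[0,0,-0.11],0],[0.72,[0.05,0,-0.16],0],[0.72,[0.11,-0.03,-0.18],0],[0.72,[0.17,-0.08,-0.18],0],[0.72,[0.22,-0.1,-0.18],0]]' 10
python3 -m crank '[[0.72,[0.05,-0.02,0],0],[0.72,[0.1,-0.05,0],0],[0.72,[0.1,-0.05,0],0]]'
python3 - <<'E'
from h import *
print(telemetry.state()['wrist_force'])
for n in('top','scene'):
    im,d=imaging.capture(n); np.savez(f'pics/{n}F.npz',im=im,d=d); cv2.imwrite(f'pics/{n}F.png',im)
    r=(slice(100,220),slice(270,390)) if n=='top' else (slice(160,300),slice(180,320))
    cv2.imwrite(f'pics/{n}Fc.png',cv2.resize(im[r],None,fx=4,fy=4,interpolation=cv2.INTER_CUBIC))
E
```

```text
time_s: 26.2
tool_pos: [0.5898, -0.0604, 0.0321]
orientation: [[-0.058, 0.998, -0.007], [0.998, 0.058, 0.007], [0.007, -0.007, -1.0]]
wrist_force: [0.1, 1.1, 0.3]
width: 0.0679
time_s: 27.2
tool_pos: [0.4877, 0.1367, 0.2162]
orientation: [[-0.057, 0.998, -0.004], [0.998, 0.057, 0.007], [0.007, -0.003, -1.0]]
wrist_force: [0.7, 0.1, 0.0]
width: 0.0677
time_s: 27.58
tool_pos: [0.4305, 0.2362, 0.2188]
orientation: [[-0.062, 0.998, -0.001], [0.998, 0.062, 0.008], [0.008, -0.001, -1.0]]
wrist_force: [0.9, 0.2, -0.7]
width: 0.0678
[ 0.88607084  0.23837381 -0.70297526]
```

View pics/topFc.png

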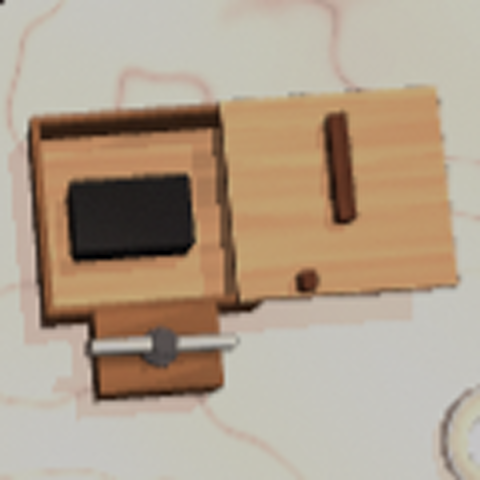

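View pics/sceneFc.png

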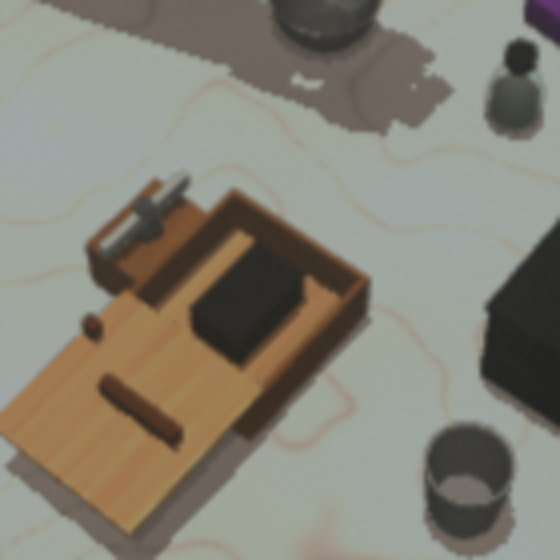

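View pics/topF.png

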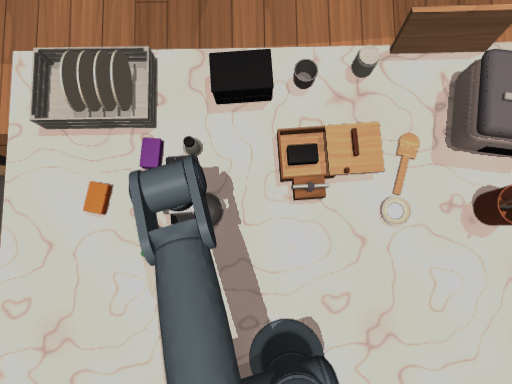

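Tier flat in the cavity (crop (70–193, 175–260)), bar across the block ((88,348)–(237,341)), and grip bar at (327–352, 115–222). Final numbers:

```bash
python3 - <<'E'
from h import *
z=np.load('pics/topF.npz'); im,d=z['im'],z['d']; c=cam('top'); f=lambda q:np.array(q,float)/4+[270,100]-0.4
B=onz(c,f([[88,348],[237,341]]),.086); v=B[0]-B[1]; print('bar ang',(np.pi+.057-np.arctan2(v[1],v[0])))
G=onz(c,f([[335,117],[345,220]]),.082).mean(0); print('grip',G,'travel~',np.linalg.norm(G[:2]-[.6044,-.0672]))
L=onz(c,f([[220,102],[437,87],[458,284],[240,303]]),.062); print('lid travel by corners',np.linalg.norm(L.mean(0)[:2]-[.5893,-.0688]))
v,u=np.mgrid[0:384,0:512]; P=bydepth(c,np.c_[u.ravel(),v.ravel()],d).reshape(384,512,3)
m=np.zeros((384,512),bool); m[140:168,285:322]=1; m&=(im.max(2)<45)
m=cv2.erode(m.astype(np.uint8),np.ones((5,5)))>0; q=P[m]; print(m.sum(),'tier top z',np.median(q[:,2]),'plane',np.linalg.lstsq(np.c_[q[:,:2],np.ones(len(q))],q[:,2],rcond=None)[0])
a,b=np.load('pics/top0.npz')['im'].astype(int),im.astype(int)
for n,bx in dict(cruetbase=(138,160,186,204),paddle=(130,196,392,422),dish=(194,226,378,412)).items(): print(n,abs(a-b)[bx[0]:bx[1],bx[2]:bx[3]].mean())
a,b=np.load('pics/scene0.npz')['im'].astype(int),np.load('pics/sceneF.npz')['im'].astype(int)
for n,bx in dict(cruet=(168,194,300,318),bowl=(146,176,244,278)).items(): print(n,abs(a-b)[bx[0]:bx[1],bx[2]:bx[3]].mean())
E
```

```text
bar ang 1.597295308397159
grip [ 0.6109329  -0.20533247  0.082     ] travel~ 0.13828686628539164
lid travel by corners 0.13995190808905672
385 tier top z 0.04775635264865796 plane [-0.00625481 -0.00681725  0.05112808]
cruetbase 21.983164983164983
paddle 16.924242424242426
dish 17.89613970588235
cruet 6.033475783475783
bowl 11.613725490196078
```

The picture differences look high, so I'll check the bystanders' positions properly.

```bash
python3 - <<'E'
from h import *
c=cam('top')
v,u=np.mgrid[0:384,0:512]
A,B=np.load('pics/top0.npz'),np.load('pics/topF.npz')
print('bg',abs(A['im'].astype(int)-B['im'].astype(int))[260:360,400:500].mean())
for n,b in dict(paddle=(130,196,392,422),dish=(194,226,378,412)).items():
  for z in(A,B):
    P=bydepth(c,np.c_[u.ravel(),v.ravel()],z['d']).reshape(384,512,3)[b[0]:b[1],b[2]:b[3]].reshape(-1,3)
    q=P[(P[:,2]>.006)&(P[:,2]<.2)]; print(n,len(q),q.mean(0).round(4))
c=cam('scene')
for n,b in dict(bowl=(146,182,244,278),cruet=(168,194,298,320)).items():
  for z in(np.load('pics/scene0.npz'),np.load('pics/sceneF.npz')):
    P=bydepth(c,np.c_[u.ravel(),v.ravel()],z['d']).reshape(384,512,3)[b[0]:b[1],b[2]:b[3]].reshape(-1,3)
    q=P[(P[:,2]>.01)&(P[:,2]<.12)]; print(n,len(q),q.mean(0).round(4))
E
```

```text
bg 18.79146666666667
paddle 552 [ 0.5816 -0.3758  0.0084]
paddle 576 [ 0.5811 -0.3752  0.0084]
dish 530 [ 0.4177 -0.3385  0.0135]
dish 540 [ 0.418  -0.3377  0.0136]
bowl 487 [0.4154 0.2392 0.0389]
bowl 486 [0.4153 0.2392 0.0392]
cruet 255 [0.6286 0.2612 0.0535]
cruet 257 [0.6284 0.2617 0.0524]
```

The bystanders have not moved; the picture differences were a brightness change across the whole picture. Handing in.

```bash
python3 -c "
from rig import arm,telemetry
print(telemetry.state()['time_s']); print(arm.sign_off())"
```

```text
27.675
the job is handed in; nothing more can be done
None
```

The job is done and handed in at 27.7 s, with the arm clear of everything.

- **Turn bar:** I rocked it with loosely straddling fingers, never gripping it. It took seven alternate swings of about ±0.27 rad, and contact forces at the ends of the swings were 1–3 N. I then turned it clockwise to its stop, where I pressed briefly with about 9 N. It last measured 1.597 rad, clear of the lid.
- **Lid:** I pushed it to its stop, with about 11 N at contact. Its travel measured 0.140 m by the lid's corners and 0.138 m by the grip bar. I put the difference down to pixel error.
- **Small tier:** It stands on the carrier floor with its top at 47.8 mm (48 mm expected) and a slope under 0.6°, clear of the walls and the lid.
- **Bystanders:** Bowl, cruet, paddle and dish are within about 1 mm of where they started. A plain picture comparison flagged differences, but these came from an overall brightness change, and depth positions showed nothing had moved.
- **Tool tilt:** The tool picked up about 0.5° of tilt after pressing on the stops, and the tier's final level check allows for that.

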